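Index the vial turntable one hole to the red-capped vial

TASK

The white-capped vial under the sensor head has been read; bring the red-capped vial under the head instead. With the fingertips press in the green spring plunger on the turntable, turn the table by one hole in the direction that brings the red-capped vial under the head, and let the plunger spring fully back out into that hole. Do not grasp or lift anything: the vials stay in their cups, and the things around the turntable are left alone.

Things in the scene. Friction and masses are not known exactly. Their poses are not given: they have to be found in the camera images.
- turntable_base: White foot (270 mm diameter, 6 mm thick) of the indexing turntable, bolted down. Origin on the turntable's vertical axis at bench height; +x points from the axis to the sensor head. The grey disc turning on it is 240 mm in diameter, its top 60 mm above the bench. Six index holes, 60 degrees apart under the disc, are marked by black dots on the foot, one straight below the head.
- turntable (a joint): Angle of the grey disc in rad, counter-clockwise seen from above positive, 0 at the start. The plunger's pin locks it (1.5 degrees of play) at every multiple of 1.047 (60 degrees). Unlocked, about 2 N of push at the plunger turns it, and it stays where it is left.
- plunger (a joint): How far the plunger is pressed straight down, in m: 0 out, 0.016 fully in. Spring 3 N at 0, 7 N at 0.012, 9 N fully in. From 0.010 the pin is clear of its hole and the disc can turn. Let go between holes, it stays about 0.009 in, the pin sliding under the index plate; within about 3 degrees of a hole the round-nosed pin springs back in and centres the disc.
- plunger_top (a point): Centre of the flat top of the green plunger button (38 mm diameter, 14 mm thick), on the grey disc 95 mm from its axis, at the start diametrically opposite the head. Top 96 mm above the bench when out. Fingertips can press it and, keeping it pressed, carry it round the axis by friction, turning the disc (lagging up to 5 mm); it can also be pushed from the side.
- head_spot (a point): Centre of the underside of the black sensor head (38 mm diameter), 124 mm above the bench, 80 mm from the turntable's axis. The head hangs on a grey arm (top 158 mm above the bench) from a post 16 mm in diameter, 156 mm from the axis beyond the disc; all fixed to the foot.
- vial_white: Loose glass vial with a white cap, 27 mm diameter, 45 mm tall, origin at the centre of its underside. It stands in a white cup of the disc (34 mm outer diameter, floor 4 mm and rim 16 mm above the disc, about 1.5 mm of play), 80 mm from the axis, and turns with the disc. At the start: under the head.
- vial_red: Loose glass vial with a red cap, 27 mm diameter, 45 mm tall, origin at the centre of its underside. It stands in a white cup of the disc (34 mm outer diameter, floor 4 mm and rim 16 mm above the disc, about 1.5 mm of play), 80 mm from the axis, and turns with the disc. At the start: 60 degrees to the left or right of the head; the side varies.
- vial_blue: Loose glass vial with a blue cap, 27 mm diameter, 45 mm tall, origin at the centre of its underside. It stands in a white cup of the disc (34 mm outer diameter, floor 4 mm and rim 16 mm above the disc, about 1.5 mm of play), 80 mm from the axis, and turns with the disc. At the start: 60 degrees from the head, opposite side to the red one.
- gel_bottle: Bystander: loose amber bottle, 48 mm diameter, 115 mm tall, origin at the centre of its underside.
- brass_weight: Bystander: loose brass weight, 44 mm diameter, 52 mm tall, origin at the centre of its underside.
- bulb_electrode: Bystander: loose electrode, a steel cup 36 mm in diameter with a blue bulb on top, 55 mm tall, origin at the centre of its underside.
Things that resemble listed ones, but are neither listed nor needed, are in the scene too. What is shaped like the vial_white but orange or yellow is not meant.

How it is judged:
On the way, in this order (a step that is already met when the one before it is completed fails the run):
1. the plunger is pressed in, clear of its hole, before the table turns (value of joint plunger above 0.0085 m and value of joint turntable between -0.3 and 0.3 rad), for 0.05 s.
2. the table has left the hole with the plunger still in (value of joint plunger above 0.005 m and (value of joint turntable above 0.35 rad or value of joint turntable below -0.35 rad)), for 0.02 s.
At the end, for the whole second after the job is handed in: The red-capped vial stands upright in its cup, horizontally within 7 mm of the centre of the sensor head; the plunger is back out to within 2 mm, in its hole; the table is still and all three vials are down in their cups (horizontal distance between vial_red and head_spot below 0.007 m and value of joint plunger below 0.002 m and angle between vial_red's own z axis and vertical below 0.2 rad and velocity of joint turntable between -0.05 and 0.05 rad/s and z of each of vial_white, vial_blue, vial_red in the frame of turntable_base below 0.068 m); the robot touches nothing.
It fails at once if a vial is lifted (8 mm) or tipped out of its cup (z of any of vial_white, vial_red, vial_blue in the frame of turntable_base above 0.072 m or angle between any of vial_white, vial_red, vial_blue's own z axis and vertical above 0.35 rad).
It fails at once if the bottle, weight or electrode beside the turntable is moved more than 15 mm or tipped (distance of any of gel_bottle, brass_weight, bulb_electrode from where it was at the start of the episode above 0.015 m or angle between any of gel_bottle, brass_weight, bulb_electrode's own z axis and vertical above 0.35 rad).
It also fails if it takes over 35 s, if anything falls off the work surface, if the arm or the gripper's body presses on something with over 40 N, if the wrist force passes 120 N, or if a joint passes its speed limit or range.

ROBOT

A 6-joint arm with a two-finger parallel gripper is mounted at the origin on the work surface. World frame = base frame: x ahead of the robot, y to its left, z up, the work surface at z = 0. Lengths are in m, angles in rad, forces in N, time in s.
With the tool pointing down it reaches from about 0.375 to 0.975 m from the base axis. Payload 3.8 kg.
Tool frame: the origin (TCP) lies on the centre line of the jaws, within the pads' length; the fingertips stand 17 mm ahead of it and the grasp point (between the pads) lies 2 mm behind it (bot.tip_extent is the distance from the TCP to the fingertips, in m); z points along the fingers, y is the line along which they close (so a half turn about z gives the same grasp; the last joint's range is limited). The gripper opens to 85 mm and grips with 20 to 120 N. Pads are 22 mm wide; open, the fingers measure 114 mm over their backs; the gripper's body (76 mm by 85 mm) begins 54 mm behind the grasp point. The pads swing forward as they close: fully open they stand 13 mm farther back than shut.
Start: joints at [1.25, 0.264, 1.604, -0, 1.274, -0.037], TCP at [0.189, 0.648, 0.248] pointing down, gripper open.
Joint ranges: [-2.63, 2.63], [-0.94, 2.18], [0.31, 2.57], [-1.31, 4.45], [0, 2.66], [-2.55, 2.55]. Speed limits (rad/s): [2.57, 2.57, 3.14, 3.14, 3.14, 3.14].

INTERFACE

Orientations are given as a rotation vector (axis times angle).
In Python, from workcell import readout, read_camera, finish_job, bot gives the robot as it stands.
- The arm moves only by the tool jog_arm, never from a script. Its argument "deltas" is one flat list of numbers, 7 for each row, row after row: the shift along the tool's x, y, z in m, then the turn, a rotation vector about the tool's x, y, z in degrees, then the gripper command: -1 is shut, 1 is fully open, values between are in proportion. A call has 1 to 8 rows; each row is the pose to reach, as a shift and turn from the pose commanded when the call began, along the tool's axes at that moment; what a row does not reach only later rows make up. A row lasts 1/10 s, in which the tool goes at most 50 mm and 8.59 degrees, less where a joint would pass 70% of its speed; a pose out of reach is approached as far as the arm can. A call with a gripper value outside its range is refused whole. The fingers move at their own pace and stop on an object; "squeeze" is the grip in N (left out, the last holds). Time passes only in rows, so rows that repeat a pose let the fingers close. It gives the time, the measured TCP pose, the force, the opening and the grip force at its end, in the units of the state.
- readout.read_state(): the state, without advancing time (a new reading comes with each control period).
- read_camera(name): name is "side" or "top"; returns a dict with "color" (420x560x3 uint8, blue, green, red), "fx", "fy", "cx", "cy" (pixels), "origin" and "attitude" of the camera in the world. Camera axes: x right, y down, z forward; pixel columns grow to the right and rows downward; lengths in m; the calibration is good to about 2 mm. A picture is of the moment at which its call begins. There is no depth.
- finish_job(): hands the job in; it is judged then, once.
The state is a dict: "time": time; "q": joint angles; "joint_vel": joint speeds; "joint_torque": joint torques, N m; "tool_pos": TCP position; "tcp_rot": TCP orientation; "wrist_force": force on the tool from outside, world axes, zero at the start; "torque": the same for the moment, N m; "width": opening from 0.0 (shut) to 1.0 (fully open); "grip_force": force on a finger pad.
Only numpy, scipy, OpenCV 4.12 (cv2) and the standard library are available. Lean on these libraries where they do the work, as an engineer would, in place of code of your own. Each camera call takes 0.05 s, during which the arm holds its last target. There are 200 camera calls.

## Working session

There is one attempt and no reset: what is moved stays moved. The work goes in short steps, Python scripts to look and compute and a tool call to move; the robot and the scene stay as the last step left them, time stands still between calls to the robot, and variables do not carry over. Pictures are saved under pics/ and viewed, at most 10 in all, crops included, and the job is handed in when it is done.

Besides the shell and the picture viewer there is one more tool, called after "Emit:" as name(argument=value, ...), one argument or row to a line, values as JSON. jog_arm: Moves the arm, as the interface text tells. Its arguments: {"type":"object","properties":{"deltas":{"type":"array"},"squeeze":{"type":"number"}},"required":["deltas"]}

```bash
ls; mkdir -p pics; python3 - <<'E'
from workcell import readout, read_camera, bot
import cv2
for n in("top","side"):
    c=read_camera(n); cv2.imwrite(f"pics/{n}0.png",c["color"]); print(n,c["fx"],c["fy"],c["cx"],c["cy"],c["origin"],c["attitude"])
print(readout.read_state()); print(bot.tip_extent)
E
```

```text
pics
top 450.94733207250425 450.94733207250425 279.37070770214785 216.12487919536628 [0.56258834 0.02468712 0.94049164] [-2.16727998  2.15567677 -0.08649378]
side 466.6866586258512 466.6866586258512 281.4538115333852 209.52839925905937 [ 0.50225192 -0.63735716  0.76658318] [-2.32360023  0.26764624 -0.10931992]
{'time': 0.1, 'q': array([ 1.25013809e+00,  2.64702447e-01,  1.60524344e+00, -1.38151005e-05,
        1.27370895e+00, -3.69387821e-02]), 'joint_vel': array([ 0.00035475, -0.0002337 , -0.0026413 ,  0.00157638, -0.00138829,
        0.00079778]), 'joint_torque': array([-4.89898830e-04, -5.16698527e+01, -3.68589628e+01, -9.18409387e-05,
        6.17245838e-03, -5.56993342e-06]), 'tool_pos': array([0.18878379, 0.64740605, 0.24706665]), 'tcp_rot': array([-0.44411564, -3.10968373,  0.00319097]), 'wrist_force': array([0.3927775 , 0.20078704, 0.02948986]), 'torque': array([ 0.00509093, -0.02712169, -0.03112399]), 'grip_force': 0.0, 'width': 1.0018136006345284}
0.017
```

View pics/top0.png

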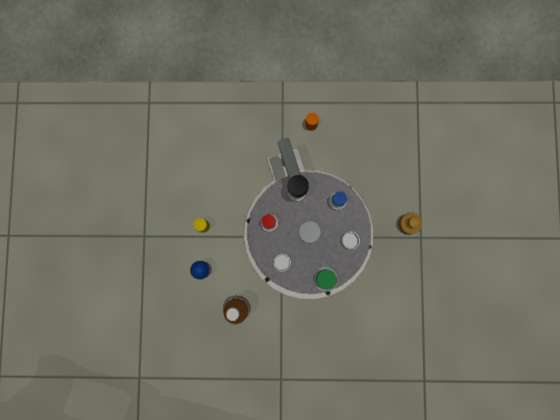

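View pics/side0.png

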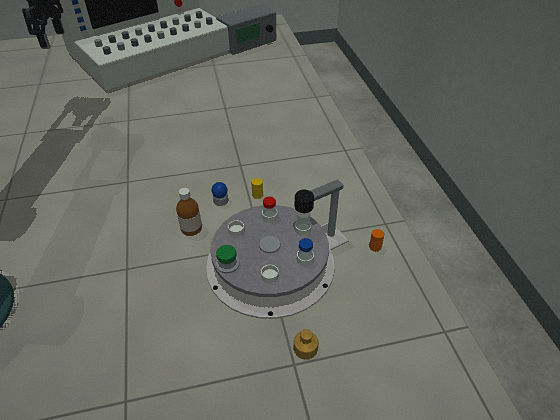

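Top view: head at (298,187), red cap at (268,222) on its left, blue cap at (339,199) on its right, plunger at (326,280). White rings at (282,262) and (350,240) are empty cups. The orange (312,121) and yellow (201,225) vials are off the table and are decoys. Red lies counter-clockwise of the head, so the table must turn clockwise (negative), which carries the plunger towards image left. Next I confirm this in a crop and measure.

```bash
cat > h.py <<'E'
import numpy as np, cv2
from scipy.spatial.transform import Rotation as R
from workcell import readout, read_camera
def ray(c,p,z):
    d=R.from_rotvec(c["attitude"]).apply([(p[0]-c["cx"])/c["fx"],(p[1]-c["cy"])/c["fy"],1]); o=np.array(c["origin"])
    return (o+d*(z-o[2])/d[2])[:2]
RNG={"green":((50,120,50),(80,255,255)),"red":((0,150,90),(6,255,255)),"blue":((108,130,80),(125,255,255))}
def blobs(c,n):
    m=cv2.inRange(cv2.cvtColor(c["color"],cv2.COLOR_BGR2HSV),*RNG[n])
    cs=cv2.findContours(m,cv2.RETR_EXTERNAL,cv2.CHAIN_APPROX_NONE)[0]
    return [(np.round(cv2.minEnclosingCircle(k)[0],1),round(cv2.minEnclosingCircle(k)[1],1),cv2.contourArea(k)) for k in cs if cv2.contourArea(k)>25]
E
python3 - <<'E'
from h import *
for n in("top","side"):
    c=read_camera(n)
    for k,z in(("green",.094),("red",.105),("blue",.105)):
        for b in blobs(c,k): print(n,k,*b,ray(c,b[0],z).round(4))
    if n=="top":
        cv2.imwrite("pics/crop.png",cv2.resize(c["color"][100:340,180:430],None,fx=2.4,fy=2.4,interpolation=3))
        print("hub",ray(c,(309.5,232),.062))
    else: print("hub",ray(c,(270,244),.062))
s=readout.read_state();print(R.from_rotvec(s["tcp_rot"]).as_matrix().round(4))
E
```

```text
top green [325.7 278.9] 9.8 269.5 [ 0.5299 -0.0457]
top red [268.  220.8] 6.8 126.0 [0.6368 0.062 ]
top blue [198.5 269.9] 7.7 167.0 [0.5452 0.1897]
top blue [339.3 198.3] 6.8 127.5 [ 0.6795 -0.0706]
hub [ 0.61905143 -0.017149  ]
side green [225.8 253.5] 9.9 250.0 [ 0.5283 -0.0481]
side red [269. 201.] 6.1 68.0 [0.6361 0.0647]
side blue [305.5 243. ] 6.6 86.0 [ 0.6794 -0.0664]
side blue [218.5 187. ] 6.8 105.0 [0.5393 0.1331]
hub [ 0.62025485 -0.01543619]
[[-9.6e-01  2.8e-01 -5.0e-04]
 [ 2.8e-01  9.6e-01 -1.4e-03]
 [ 1.0e-04 -1.4e-03 -1.0e+00]]
```

View pics/crop.png

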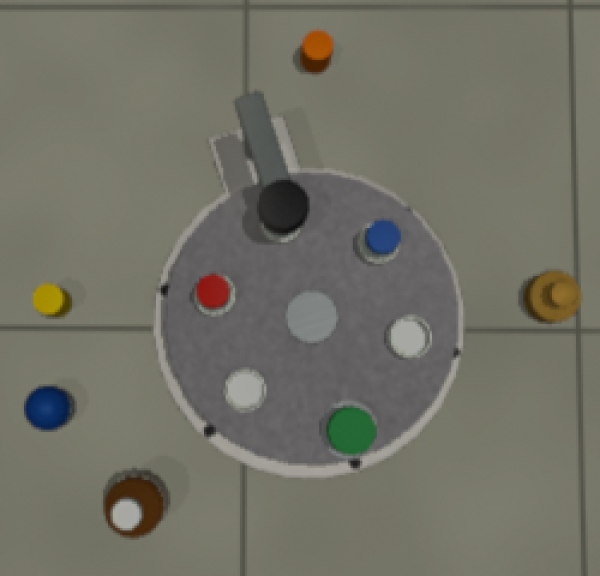

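Crop confirms it: red cap at crop (213,292), left of the head at (283,207); blue on the right at (382,238); green plunger opposite at (352,430). Clockwise turn. The axis is at about (0.6195,-0.0163) and the plunger at (0.529,-0.0465). I'm approaching high with the fingers shut.

Emit:
jog_arm(
  deltas=[-0.033,-0.036,0,0,0,0,-1,-0.066,-0.072,0,0,0,0,-1,-0.099,-0.108,0,0,0,0,-1,-0.132,-0.144,0,0,0,0,-1,-0.165,-0.18,0,0,0,0,-1,-0.198,-0.216,0,0,0,0,-1,-0.231,-0.252,0,0,0,0,-1,-0.26,-0.285,0,0,0,0,-1],
)

```text
time: 1.0
tool_pos: [0.3593, 0.2995, 0.2483]
tcp_rot: [0.444, 3.11, 0.0]
wrist_force: [0.3, 0.8, -0.1]
width: 0.002
grip_force: 0.0
```

Emit:
jog_arm(
  deltas=[-0.033,-0.036,0,0,0,0,-1,-0.066,-0.072,0,0,0,0,-1,-0.099,-0.108,0,0,0,0,-1,-0.132,-0.144,0,0,0,0,-1,-0.165,-0.18,0,0,0,0,-1,-0.198,-0.216,0,0,0,0,-1,-0.231,-0.252,0,0,0,0,-1,-0.26,-0.285,0,0,0,0,-1],
)

```text
time: 1.8
tool_pos: [0.5292, -0.0471, 0.2483]
tcp_rot: [0.446, 3.109, -0.0]
wrist_force: [0.6, 0.9, -0.3]
width: 0.0
grip_force: 0.0
```

```bash
python3 - <<'E'
from h import *
s=readout.read_state();M=R.from_rotvec(s["tcp_rot"]).as_matrix();print(s["time"],s["tool_pos"],s["width"],s["wrist_force"],M.round(3))
print("to press start",(M.T@(np.array([.529,-.0465,.125])-s["tool_pos"])).round(4))
E
```

```text
1.8 [ 0.52920848 -0.04713799  0.2483064 ] 0.0003161656999949091 [ 0.56155188  0.94643598 -0.26142273] [[-0.96   0.281  0.   ]
 [ 0.281  0.96  -0.   ]
 [-0.     0.    -1.   ]]
to press start [0.0004 0.0005 0.1233]
```

Emit:
jog_arm(
  deltas=[0,0,0.04,0,0,0,-1,0,0,0.08,0,0,0,-1,0,0,0.11,0,0,0,-1,0,0,0.123,0,0,0,-1,0,0,0.123,0,0,0,-1],
)

```text
time: 2.3
tool_pos: [0.5268, -0.0445, 0.1231]
tcp_rot: [-0.444, -3.105, 0.0]
wrist_force: [0.6, 1.0, 0.5]
width: 0.003
grip_force: 0.0
```

Emit:
jog_arm(
  deltas=[0,0,0.006,0,0,0,-1,0,0,0.012,0,0,0,-1,0,0,0.014,0,0,0,-1,0,0,0.016,0,0,0,-1],
)

```text
time: 2.7
tool_pos: [0.5297, -0.0448, 0.1106]
tcp_rot: [0.444, 3.108, 0.0]
wrist_force: [-0.5, 0.3, 4.0]
width: -0.003
grip_force: 1.9
```

```bash
python3 - <<'E'
from h import *
c=read_camera("side");cv2.imwrite("pics/press.png",cv2.resize(c["color"][140:320,140:380],None,fx=3,fy=3,interpolation=3))
E
```

```text
(no output)
```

View pics/press.png

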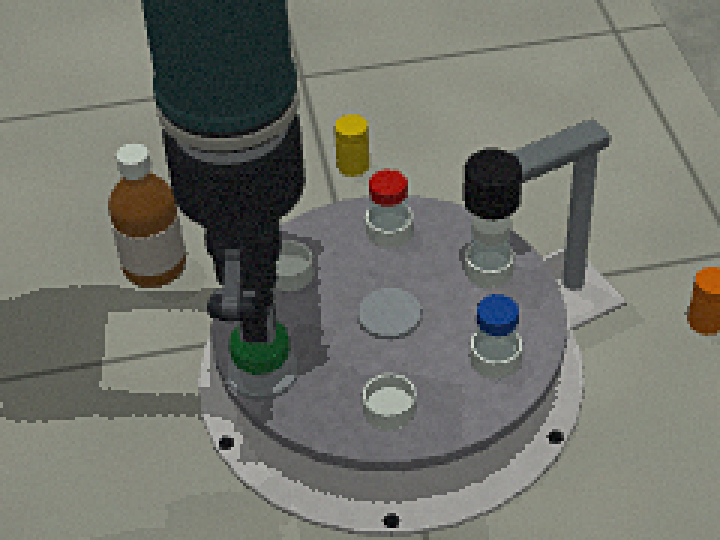

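The fingertips (crop 258,335) sit on the green button, lightly pressed (about 4 N). I'm pressing on to about 13 mm.

Emit:
jog_arm(
  deltas=[0,0,0.005,0,0,0,-1,0,0,0.009,0,0,0,-1,0,0,0.0115,0,0,0,-1,0,0,0.0115,0,0,0,-1,0,0,0.0115,0,0,0,-1],
)

```text
time: 3.25
tool_pos: [0.5298, -0.0449, 0.0994]
tcp_rot: [0.444, 3.107, 0.0]
wrist_force: [-0.2, 0.5, 8.2]
width: -0.0
grip_force: 3.8
```

```bash
python3 - <<'E'
from h import *
s=readout.read_state();M=R.from_rotvec(s["tcp_rot"]).as_matrix();p=s["tool_pos"];print(p,s["wrist_force"])
A=np.array([.6195,-.0163]);v=p[:2]-A
for a in range(0,68,4):
    w=A+R.from_euler("z",-a,degrees=True).apply([*v,0])[:2]
    print(a,(M.T@np.r_[w-p[:2],0]).round(4)[:2])
E
```

```text
[ 0.52984804 -0.04494418  0.09940445] [-0.16997299  0.483456    8.19575   ]
0 [0. 0.]
4 [0.0035 0.0056]
8 [0.0066 0.0114]
12 [0.0092 0.0174]
16 [0.0115 0.0236]
20 [0.0133 0.0299]
24 [0.0146 0.0363]
28 [0.0156 0.0428]
32 [0.016  0.0494]
36 [0.016  0.0559]
40 [0.0156 0.0625]
44 [0.0146 0.069 ]
48 [0.0133 0.0754]
52 [0.0115 0.0817]
56 [0.0092 0.0879]
60 [0.0065 0.0939]
64 [0.0034 0.0997]
```

Emit:
jog_arm(
  deltas=[0.0035,0.0056,0,0,0,0,-1,0.0066,0.0114,0,0,0,0,-1,0.0092,0.0174,0,0,0,0,-1,0.0115,0.0236,0,0,0,0,-1,0.0133,0.0299,0,0,0,0,-1,0.0146,0.0363,0,0,0,0,-1,0.0156,0.0428,0,0,0,0,-1,0.016,0.0494,0,0,0,0,-1],
)

```text
time: 4.05
tool_pos: [0.529, 0.007, 0.0999]
tcp_rot: [0.443, 3.106, -0.0]
wrist_force: [0.2, -0.5, 7.6]
width: 0.001
grip_force: 3.7
```

```bash
cat >> h.py <<'E'
def look(f=None):
    A=np.array([.6195,-.0163])
    for n in("top","side"):
        c=read_camera(n)
        for k,z,a0 in(("red",.105,77.9),("blue",.105,-42),("green",.094,198.4)):
            for b in blobs(c,k):
                w=ray(c,b[0],z); v=w-A
                if np.hypot(*v)<.12: print(n,k,b[0],w.round(4),"angle",round(np.degrees(np.arctan2(v[1],v[0])),1),"start",a0)
        if f and n=="side": cv2.imwrite(f,cv2.resize(c["color"][140:320,140:380],None,fx=3,fy=3,interpolation=3))
    s=readout.read_state();M=R.from_rotvec(s["tcp_rot"]).as_matrix();p=s["tool_pos"];v=p[:2]-A
    print(s["time"],p.round(4),s["wrist_force"].round(1),"tool angle",np.degrees(np.arctan2(v[1],v[0])),np.hypot(*v))
    return s,M,p,A
E
python3 - <<'E'
from h import *
s,M,p,A=look("pics/mid.png")
for t in range(166,130,-4):
    t=np.radians(t);print((M.T@np.r_[A+.0945*np.array([np.cos(t),np.sin(t)])-p[:2],0]).round(4)[:2])
E
```

```text
top red [278.7 200.8] [0.6744 0.0424] angle 46.9 start 77.9
top blue [351.7 217.3] [ 0.644  -0.0934] angle -72.4 start -42
side red [288.7 205.1] [0.6731 0.0431] angle 47.9 start 77.9
side blue [289.5 255.5] [ 0.6423 -0.0896] angle -72.7 start -42
side green [221.7 239.6] [ 0.5256 -0.0109] angle 176.7 start 198.4
4.15 [0.5292 0.0077 0.0999] [-0.3  0.7  7.5] tool angle 165.1023656604204 0.09343107856360908
[ 0.001  -0.0015]
[0.001  0.0051]
[0.0006 0.0117]
[-0.0003  0.0182]
[-0.0016  0.0247]
[-0.0034  0.031 ]
[-0.0056  0.0372]
[-0.0083  0.0433]
[-0.0114  0.0491]
```

View pics/mid.png

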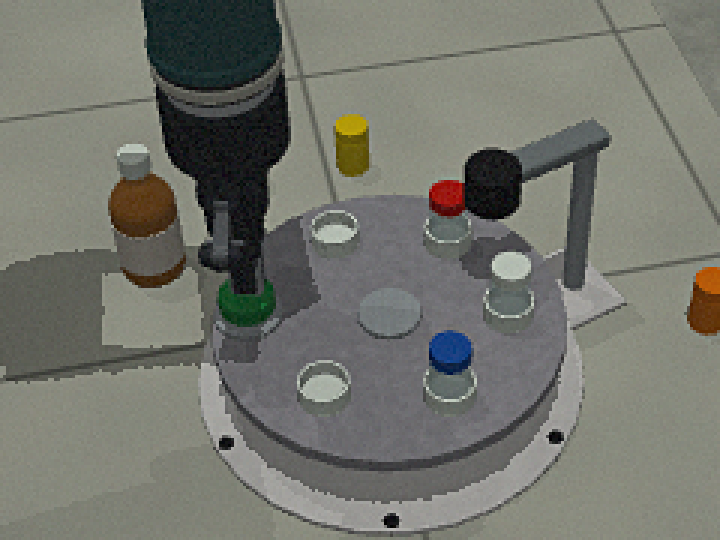

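The table has turned about 30° clockwise: red is at crop (446,200), approaching the head, and the button is still under the tips. Continuing the remaining ~29°.

Emit:
jog_arm(
  deltas=[0.001,0.0051,0,0,0,0,-1,0.0006,0.0117,0,0,0,0,-1,-0.0003,0.0182,0,0,0,0,-1,-0.0016,0.0247,0,0,0,0,-1,-0.0034,0.031,0,0,0,0,-1,-0.0056,0.0372,0,0,0,0,-1,-0.0083,0.0433,0,0,0,0,-1,-0.0095,0.0456,0,0,0,0,-1],
)

```text
time: 4.95
tool_pos: [0.5511, 0.0486, 0.0999]
tcp_rot: [0.443, 3.106, 0.001]
wrist_force: [-0.4, -0.8, 8.0]
width: -0.005
grip_force: 3.7
```

```bash
python3 - <<'E'
from h import *
look("pics/end.png")
E
```

```text
top blue [353.2 237.8] [ 0.606  -0.0958] angle -99.7 start -42
side red [302.5 213.5] [0.6945 0.0126] angle 21.1 start 77.9
side blue [270. 260.] [ 0.6048 -0.092 ] angle -101.0 start -42
side green [228.7 224. ] [0.5451 0.0282] angle 149.1 start 198.4
5.05 [0.5511 0.0487 0.0999] [0.6 0.8 7.3] tool angle 136.4616188991044 0.0943051143903859
```

View pics/end.png

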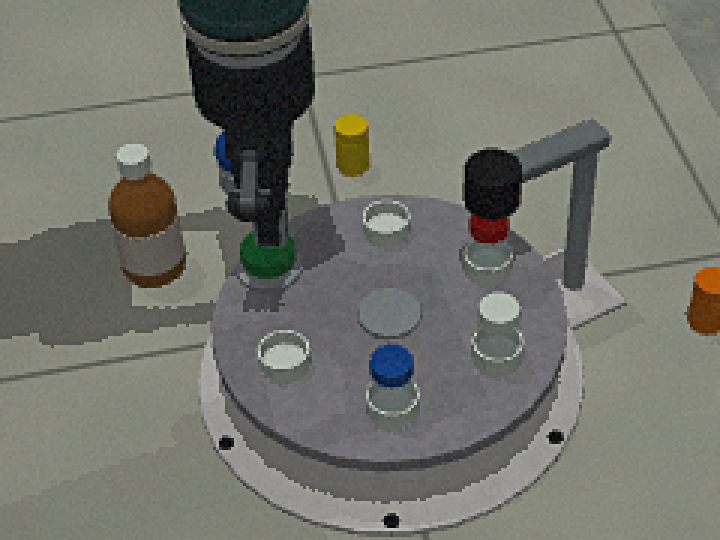

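Red is now under the head at crop (489,228), with the turn at about 58.5–59°. I add 1° and then rise straight up, so the pin can spring into its hole.

Emit:
jog_arm(
  deltas=[-0.0008,0.0015,0,0,0,0,-1,-0.0008,0.0015,0,0,0,0,-1,-0.0008,0.0015,-0.004,0,0,0,-1,-0.0008,0.0015,-0.008,0,0,0,-1,-0.0008,0.0015,-0.011,0,0,0,-1,-0.0008,0.0015,-0.013,0,0,0,-1],
)

```text
time: 5.65
tool_pos: [0.5516, 0.0493, 0.1121]
tcp_rot: [0.444, 3.107, 0.0]
wrist_force: [1.8, -0.7, 3.3]
width: 0.0
grip_force: 1.6
```

Contact at 3.3 N with the tips at the "out" height, so the plunger has followed up into its hole. Lifting clear.

Emit:
jog_arm(
  deltas=[0,0,-0.01,0,0,0,-1,0,0,-0.04,0,0,0,-1,0,0,-0.08,0,0,0,-1,0,0,-0.12,0,0,0,-1,0.03,0.04,-0.13,0,0,0,-1,0.06,0.08,-0.13,0,0,0,-1,0.09,0.12,-0.13,0,0,0,-1,0.1,0.15,-0.13,0,0,0,-1],
)

```text
time: 6.45
tool_pos: [0.4933, 0.2234, 0.2406]
tcp_rot: [-0.442, -3.108, 0.0]
wrist_force: [1.9, 0.6, 0.6]
width: 0.001
grip_force: 0.0
```

```bash
python3 - <<'E'
from h import *
look("pics/fin.png")
E
```

```text
top blue [353. 238.] [ 0.6056 -0.0954] angle -100.0 start -42
top green [276.6 268.7] [0.5481 0.0457] angle 139.0 start 198.4
side blue [269.5 259.5] [ 0.6042 -0.0906] angle -101.7 start -42
side green [228.5 219.1] [0.5468 0.0422] angle 141.2 start 198.4
6.55 [0.4944 0.2248 0.2404] [-1.  -0.8 -0.3] tool angle 117.4228195951215 0.2715686812816459
```

View pics/fin.png

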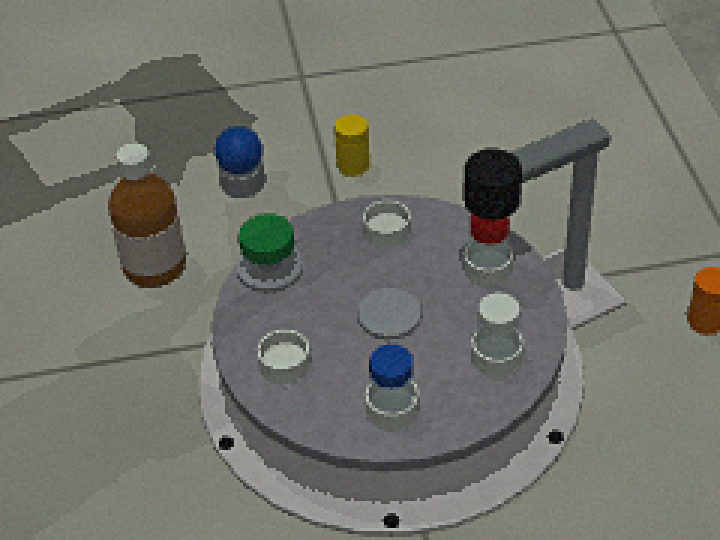

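The plunger stands out again at crop (267,240), 59.4–60° round from its start. In both views it sits at its full-out height. Red is under the head at (490,228), all vials are upright in their cups, and the bystanders look unmoved. Handing in.

```bash
python3 -c "
from workcell import finish_job
print(finish_job())"
```

```text
the job is handed in; nothing more can be done
None
```

The job is handed in: I pressed the plunger in and turned the table one hole clockwise. The red-capped vial is now under the head and the plunger is back out in its hole; the last pictures confirm this, but no verdict came back.

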